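# Load a heat sink into the cooling-test fixture

### The job

Load the larger finned heat sink into the cooling-test fixture: lay it flat on the open loading deck, long side in line with the lane, then slide it forward under the orange flap until it drops flat into the pocket beneath the clear hood. Draw back so that the flap falls shut, and then throw the red-knobbed lever fully over, away from the loading end, to start the test. Leave the smaller heat sink, the yellow tape and the white connector strip where they lie.

Things in the scene. Friction and masses are not known exactly. Their poses are not given: they have to be found in the camera images.
- heat_sink_1: the larger heat sink, bare aluminium with fins, 50 (its x) x 60 (its y) x 28 mm, about 0.09 kg, solid enough to be pushed or gripped on any side; origin at the centre of its underside, z up. Best gripped across its 50 mm width (its x). Starts flat on the table
- heat_sink_centre (a point): centre of the larger heat sink, 14 mm above its underside; axes as the heat sink's
- fixture: cooling-test fixture, fixed on the table: blue base, aluminium deck 136 mm wide, deck top 22 mm above the table. Origin at table level under the lane's middle; x along the lane from the open loading end (x = -130 mm) to the fan (ends at x = 147), y to its left. A blue ear 14 mm high (x -10 to 70, y -66 to -155) carries the lever. Fixture coordinates below are in this frame, in mm
- loading_spot (a point): point on the deck top at fixture x = -83, mid-lane: a good place for the heat sink's underside centre. The deck is flat and open, at full width, from x = -130 to -40; axes as the fixture's
- lane_entry (a point): point on the deck top at fixture x = 0, mid-lane. Two black guide rails, 10 mm high, flare in from about 74 mm apart at x = -40 to 56 mm apart here, then run on, 56 mm apart, to a 14 mm high end stop at x = 116; axes as the fixture's
- pocket (a point): centre of the pocket's floor, 14 mm above the table, at fixture x = 83. Pocket: x = 50 to 116, 56 mm wide, 8 mm below the deck. The heat sink fits with its long side (its y) along the lane, 6 mm play; ease off if its rear hangs on the pusher; its top is then 20 mm above the deck (28 mm while still on the deck); axes as the fixture's
- flap_hinge (a point): middle of the flap's hinge bar (8 mm thick, across the full width) at fixture x = 30, 70 mm above the deck. It bars an upright tool: to seat the heat sink a pusher must reach 20 to 26 mm past it at deck level, tilted about 30 to 45 degrees from vertical with its tip forward; axes as the fixture's
- hood_front (a point): middle of the near edge of the clear hood plate's top, at fixture x = 30, 77 mm above the deck. The plate is 3 mm thick and covers x = 30 to 136 at full width, over the pocket, on four 10 mm steel posts at x = 30 and 130, y = +-62 (screw heads to 81 mm above the deck); axes as the fixture's
- flap (a joint): angle of the orange flap, 62 mm wide, about 30 g, hanging from the bar: 0 hanging shut, up to 1.4 rad swung inward (to the fixture's +x); it falls shut by its own weight. Its lower edge hangs 19 mm above the deck, so a heat sink on the deck pushes it open and one seated in the pocket lies clear of it
- start_lever (a joint): angle of the red-knobbed start lever: 0 leaning toward the loading end (fixture -x), 1.0 rad fully over toward the fan end (+x); it starts at up to 0.15 and stays where it is left; about 1 N at the knob moves it. Its axle runs along the fixture's y at x = 30, y = -115 mm, 36 mm above the table, on a grey block 70 x 50 x 25 mm
- start_lever_tip (a point): centre of the lever's red ball knob, 26 mm in diameter, 70 mm from the axle; upright at 0.5 rad
- heat_sink_2: bystander: smaller heat sink, 45 x 45 x 18 mm, origin at the centre of its underside; not the one to load
- tape_yellow: bystander: roll of yellow tape, lying flat, 58 x 56 x 19 mm, origin at the centre of its underside
- strip_0: bystander: white ten-way strip connector, 20 x 110 (its y) x 16 mm, origin at the centre of its underside

How it is judged:
On the way, in this order (a step that is already met when the one before it is completed fails the run):
1. the larger heat sink lies flat on the deck before the flap, roughly in line with the lane (x of heat_sink_centre in the frame of fixture between -0.13 and 0.005 m and y of heat_sink_centre in the frame of fixture between -0.045 and 0.045 m and z of heat_sink_centre in the frame of fixture between 0.032 and 0.04 m and angle between heat_sink_centre's own z axis and vertical below 0.12 rad and angle between the y axis of heat_sink_1 and the x axis of fixture, either way round below 0.5 rad), for 0.1 s.
2. the heat sink has pushed the flap open (value of joint flap above 0.25 rad and x of heat_sink_centre in the frame of fixture above 0 m and distance between heat_sink_centre and pocket below 0.1 m), for 0.05 s.
3. the heat sink lies flat in the pocket and the flap has fallen shut (x of heat_sink_centre in the frame of fixture between 0.076 and 0.09 m and y of heat_sink_centre in the frame of fixture between -0.006 and 0.006 m and z of heat_sink_centre in the frame of fixture between 0.024 and 0.0305 m and angle between heat_sink_centre's own z axis and vertical below 0.06 rad and angle between the y axis of heat_sink_1 and the x axis of fixture, either way round below 0.2 rad and value of joint flap below 0.08 rad), for 0.2 s.
4. the lever is thrown fully over (value of joint start_lever above 0.88 rad), for 0.1 s.
At the end, for the whole second after the job is handed in: The larger heat sink rests flat in the pocket (7 mm along, 6 mm across, sunk to within 2.5 mm of the floor, level to 0.06 rad, in line to 0.2 rad), the flap hangs shut (under 0.08 rad), the lever is over (above 0.88 rad), and the three bystanders are within 30 mm of where they lay (all of step 3 and value of joint start_lever above 0.88 rad and linear speed of heat_sink_1 below 0.02 m/s and distance of each of heat_sink_2, tape_yellow, strip_0 from where it was at the start of the episode below 0.03 m); the robot touches nothing.
It fails at once if the smaller heat sink is pushed from its place (30 mm) (distance of heat_sink_2 from where it was at the start of the episode above 0.03 m).
It fails at once if the yellow tape is pushed from its place (30 mm) (distance of tape_yellow from where it was at the start of the episode above 0.03 m).
It fails at once if the white connector strip is pushed from its place (30 mm) (distance of strip_0 from where it was at the start of the episode above 0.03 m).
It also fails if it takes over 61 s, if anything falls off the work surface, if the arm or the gripper's body presses on something with over 40 N, if the wrist force passes 120 N, or if a joint passes its speed limit or range.

### The arm

A 6-joint arm with a two-finger parallel gripper is mounted at the origin on a cart in front of the work surface, level with it; the furniture and walls round the work are solid. World frame = base frame: x ahead of the robot, y to its left, z up, the work surface at z = 0. Lengths are in m, angles in rad, forces in N, time in s.
With the tool pointing down it reaches from about 0.375 to 0.975 m from the base axis. Payload 3.8 kg.
Tool frame: the origin (TCP) lies on the mounting face of the last link; the fingertips stand 173 mm ahead of it and the grasp point (between the pads) lies 155 mm ahead of it; z points along the fingers, y is the line along which they close (so a half turn about z gives the same grasp; the last joint's range is limited). The gripper opens to 85 mm and grips with 20 to 120 N. Pads are 22 mm wide; open, the fingers measure 114 mm over their backs; the gripper's body (76 mm by 85 mm) begins 54 mm behind the grasp point. The pads swing forward as they close: fully open they stand 13 mm farther back than shut.
Start: joints at [-1.316, 0.264, 1.604, -0, 1.274, -0.037], TCP at [0.194, -0.646, 0.405] pointing down, gripper open.
Joint ranges: [-2.63, 2.63], [-0.94, 2.18], [0.31, 2.57], [-1.31, 4.45], [0, 2.66], [-2.55, 2.55]. Speed limits (rad/s): [2.57, 2.57, 3.14, 3.14, 3.14, 3.14].

### API

Orientations are given as a rotation vector (axis times angle).
In Python, from workcell import bot gives the robot as it stands.
- The arm moves only by the tool drive_tool, never from a script. Its argument "increments" is a list of rows, each an object with "delta_pos": the shift along the tool's x, y, z in mm, a list of three; "turn": the turn about the tool's z in rad; "jaw": the opening, from -1 (shut) to 1 (fully open). A call has 1 to 8 rows; each row shifts and turns the commanded pose from where the row before left it, along the tool's axes as they then stand; what a row does not reach is not made up. A row lasts 1/12 s, in which the tool goes at most 41.7 mm and 7.16 degrees, less where a joint would pass 70% of its speed; a pose out of reach is approached as far as the arm can. A call is refused whole if a number of a shift passes 41.7 or a number of a turn 0.125, either way. A call with a gripper value outside its range is refused whole. The fingers move at their own pace and stop on an object; "grip_force" is the grip in N (left out, the last holds). Time passes only in rows, so rows that do not move let the fingers close. It gives the time, the measured TCP pose, the force, the opening and the grip force at its end, in the units of the state.
- bot.read_state(): the state, without advancing time (a new reading comes with each control period).
- bot.read_camera(name): name is "scene" or "top"; returns a dict with "pixels" (420x560x3 uint8, red, green, blue), "fovy" (degrees; the focal length in pixels is half the picture's height over the tangent of half this angle, whatever the lens; pixels are square), "cx", "cy" (the principal point, pixels), "camera_from_world" (4x4, takes a point from world to camera coordinates). Camera axes: x right, y down, z forward; pixel columns grow to the right and rows downward; lengths in m; the calibration is good to about 2 mm. A picture is of the moment at which its call begins. There is no depth.
- bot.finish_job(): hands the job in; it is judged then, once.
The state is a dict: "time": time; "q": joint angles; "joint_vel": joint speeds; "joint_torque": joint torques, N m; "tool_pos": TCP position; "tcp_rot": TCP orientation; "wrist_force": force on the tool from outside, world axes, zero at the start; "torque": the same for the moment, N m; "width": opening from 0.0 (shut) to 1.0 (fully open); "grip_force": force on a finger pad.
Only numpy, scipy, OpenCV 4.12 (cv2) and the standard library are available. Lean on these libraries where they do the work, as an engineer would, in place of code of your own. Each camera call takes 0.05 s, during which the arm holds its last target. There are 200 camera calls.

## Working session

There is one attempt and no reset: what is moved stays moved. The work goes in short steps, Python scripts to look and compute and a tool call to move; the robot and the scene stay as the last step left them, time stands still between calls to the robot, and variables do not carry over. Pictures are saved under pics/ and viewed, at most 10 in all, crops included, and the job is handed in when it is done.

Besides the shell and the picture viewer there is one more tool, called in YAML: its name, and indented under it one key for each argument. drive_tool: Moves the arm, as the interface text tells. Its arguments: {"type":"object","properties":{"increments":{"type":"array"},"grip_force":{"type":"number"}},"required":["increments"]}

```bash
ls; mkdir -p pics; python3 - <<'E'
from workcell import bot
import cv2,pickle
print(bot.read_state())
for n in("scene","top"):
    c=bot.read_camera(n);pickle.dump(c,open(f"{n}.pkl","wb"));cv2.imwrite(f"pics/{n}0.png",cv2.resize(c["pixels"][...,::-1],(800,600),interpolation=cv2.INTER_CUBIC));print(c["fovy"],c["cx"],c["cy"],c["camera_from_world"])
E
```

```text
pics
{'time': 0.0, 'q': array([-1.31592257e+00,  2.64766315e-01,  1.60537717e+00, -4.44664132e-07,
        1.27367660e+00, -3.69078469e-02]), 'joint_vel': array([ 9.99666500e-05,  2.90386591e-04,  3.14456789e-04,  1.41776016e-03,
       -2.36442018e-04,  8.26554806e-04]), 'joint_torque': array([-1.67031849e-03, -5.15101790e+01, -3.67310286e+01, -1.15591329e-04,
        1.25000239e-02,  4.47764705e-06]), 'tool_pos': array([ 0.19407743, -0.64614377,  0.403351  ]), 'tcp_rot': array([-3.10602818e+00, -4.56383654e-01,  3.80955031e-04]), 'wrist_force': array([-0.06257819, -0.59572732, -0.23153105]), 'torque': array([ 0.04439349,  0.0676108 , -0.03365408]), 'grip_force': 0.0, 'width': 0.9969214726132498}
44.92135473620977 283.6682062991479 210.1684667604275 [[-0.61709427 -0.7868325  -0.00944868  0.34581168]
 [-0.55378469  0.44278834 -0.70516736  0.36022378]
 [ 0.55903236 -0.4299222  -0.70897794  1.03844025]
 [ 0.          0.          0.          1.        ]]
53.58622773444563 284.11917246594976 213.81631712493032 [[ 0.02052023 -0.99961864 -0.01847965 -0.0156067 ]
 [-0.99789372 -0.01934012 -0.06191995  0.52375219]
 [ 0.06153894  0.01971134 -0.99791003  0.99557627]
 [ 0.          0.          0.          1.        ]]
```

View pics/scene0.png

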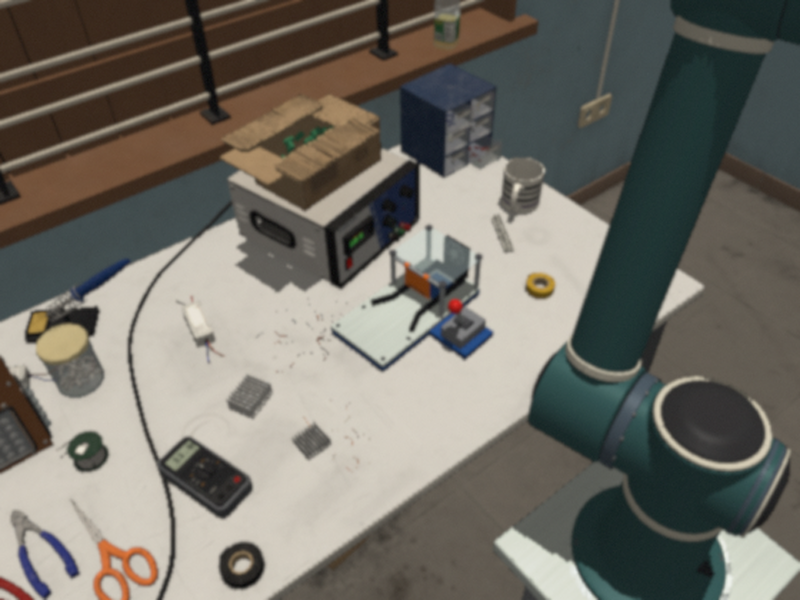

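View pics/top0.png

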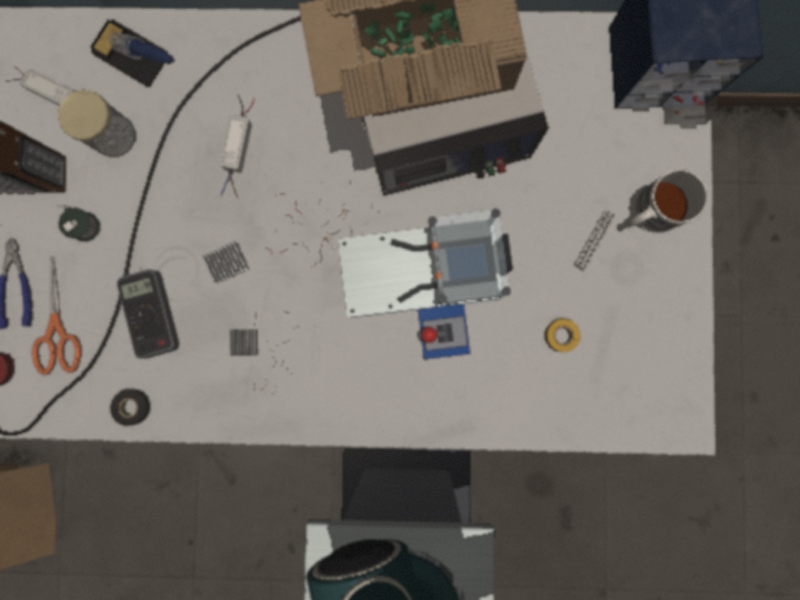

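The top view shows the larger heat sink at (226,262) and the smaller one at (244,342). The fixture deck spans (342,240) to (505,310), with its lane running right, and the lever knob is at (430,334). I'll enlarge crops to measure.

```bash
python3 - <<'E'
import cv2,pickle,numpy as np
im=pickle.load(open("top.pkl","rb"))["pixels"][...,::-1]
a=im[160:205,130:190]; b=im[135:255,228:378]
cv2.imwrite("pics/a.png",cv2.resize(a,None,fx=10,fy=10,interpolation=cv2.INTER_CUBIC))
cv2.imwrite("pics/b.png",cv2.resize(b,None,fx=5,fy=5,interpolation=cv2.INTER_CUBIC))
E
```

```text
(no output)
```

View pics/a.png

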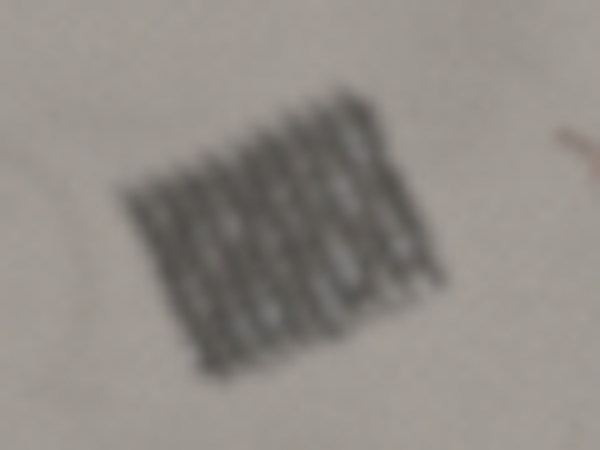

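View pics/b.png

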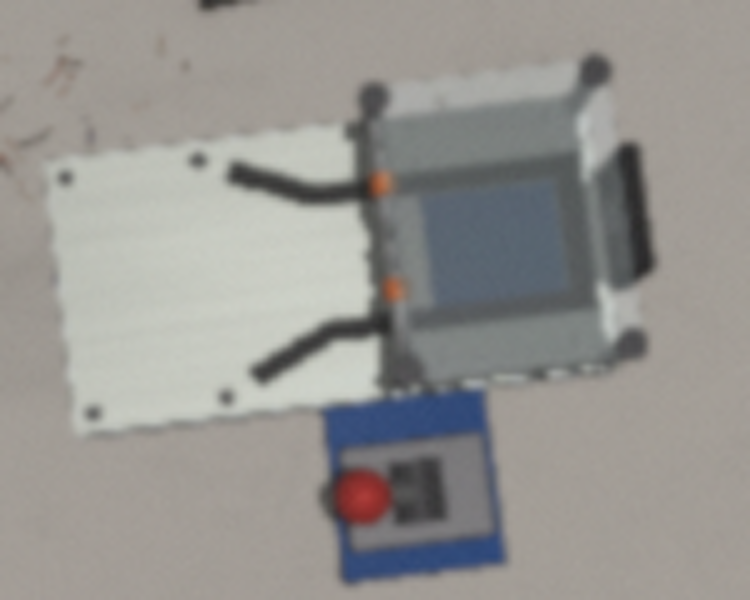

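```bash
cat > h.py <<'E'
import pickle,numpy as np,cv2
from scipy.optimize import least_squares,minimize
def proj(c,P):
    f=210/np.tan(np.radians(c["fovy"]/2));M=c["camera_from_world"]
    Q=np.asarray(P)@M[:3,:3].T+M[:3,3];return np.c_[c["cx"]+f*Q[:,0]/Q[:,2],c["cy"]+f*Q[:,1]/Q[:,2]]
def world(p,L):
    c,s=np.cos(p[2]),np.sin(p[2]);L=np.asarray(L,float)
    return np.c_[p[0]+c*L[:,0]-s*L[:,1],p[1]+s*L[:,0]+c*L[:,1],L[:,2]]
E
python3 - <<'E'
from h import *
T=pickle.load(open("top.pkl","rb"));S=pickle.load(open("scene.pkl","rb"))
L=np.array([[-130,68,22],[-130,-68,22],[-10,-155,14],[70,-155,14],[30,62,103],[130,62,103],[130,-62,103]])/1e3
px=np.array([[45,160],[75,435],[345,582],[505,560],[374,97],[595,68],[630,342]])/5.+[227.6,134.6]
r=least_squares(lambda p:(proj(T,world(p,L))-px).ravel(),[.5,-.1,-1.5])
print("fix",r.x,"res",np.round(r.fun.reshape(-1,2),2))
F=r.x
k=np.array([362,497])/5+[227.6,134.6]
for a in np.arange(0,.2,.05):
    kn=[[.030+.07*np.sin(a-.5),-.115,.036+.07*np.cos(a-.5)]];print(a,proj(T,world(F,kn))-k)
# heat sink silhouette fit
def seg(c,box):
    x0,x1,y0,y1=box;g=cv2.cvtColor(c["pixels"],cv2.COLOR_RGB2GRAY)[y0:y1,x0:x1].astype(float)
    g=cv2.resize(g,None,fx=8,fy=8,interpolation=cv2.INTER_CUBIC);bg=np.median(g)
    m=(g<bg-22).astype(np.uint8);m=cv2.morphologyEx(m,cv2.MORPH_CLOSE,np.ones((25,25)))
    n,l,st,_=cv2.connectedComponentsWithStats(m);m=(l==1+st[1:,4].argmax()).astype(np.uint8);return m
def sil(c,box,p,d=(.05,.06,.028)):
    B=[[sx*d[0]/2,sy*d[1]/2,z] for sx in(-1,1) for sy in(-1,1) for z in(0,d[2])]
    q=(proj(c,world(p,B))-[box[0]-.5,box[2]-.5])*8-.5
    m=np.zeros(((box[3]-box[2])*8,(box[1]-box[0])*8),np.uint8);cv2.fillConvexPoly(m,cv2.convexHull(np.round(q*16).astype(np.int32)),1,shift=4);return m
bt=(135,185,160,205)
q0=np.array([158.3,183.5]);
g=least_squares(lambda p:(proj(T,[[p[0],p[1],.014]])-q0).ravel(),[.5,.3]).x;print(g)
c0=proj(S,[[g[0],g[1],.014]])[0];print(c0,proj(S,[[g[0],g[1],0]]))
bs=(int(c0[0])-26,int(c0[0])+26,int(c0[1])-24,int(c0[1])+24)
for vs in ([(T,bt)],[(S,bs)],[(T,bt),(S,bs)]):
    ms=[(c,b,seg(c,b)) for c,b in vs]
    cost=lambda p:sum(1-(m&sil(c,b,p)).sum()/(m|sil(c,b,p)).sum() for c,b,m in ms)
    best=min((minimize(cost,[*g,y],method="Nelder-Mead",options=dict(initial_simplex=np.array([*g,y])+np.array([[0,0,0],[.01,0,0],[0,.01,0],[0,0,.3]]))) for y in (-.4,.4,1.2,-1.2)),key=lambda r:r.fun)
    print(len(ms),best.x,best.fun)
E
```

```text
fix [ 0.58870669 -0.02406042 -1.42727486] res [[-0.5  -0.26]
 [-0.02 -0.01]
 [-0.36  0.22]
 [ 0.44  0.57]
 [-0.09 -0.29]
 [ 0.05 -0.08]
 [ 0.44 -0.12]]
0.0 [[-2.73474192  0.03161864]]
0.05 [[-1.33679292 -0.15018349]]
0.1 [[ 0.09869971 -0.33583119]]
0.15000000000000002 [[ 1.56758104 -0.52478229]]
[0.59287104 0.30627356]
[175.66013598 275.36394043] [[176.58022107 278.89143861]]
1 [0.59315316 0.30647705 0.45631062] 0.06387915164048119
1 [0.58944144 0.31127257 0.46122087] 0.031868182658532085
2 [0.59197482 0.30729687 0.45191505] 0.2105692303602279
```

drive_tool:
  increments:
    - {"delta_pos":[25.2,-30.8,0],"turn":0,"jaw":1}
    - {"delta_pos":[25.2,-30.8,0],"turn":0,"jaw":1}
    - {"delta_pos":[25.2,-30.8,0],"turn":0,"jaw":1}
    - {"delta_pos":[25.2,-30.8,0],"turn":0,"jaw":1}
    - {"delta_pos":[25.2,-30.8,0],"turn":0,"jaw":1}
    - {"delta_pos":[25.2,-30.8,0],"turn":0,"jaw":1}
    - {"delta_pos":[25.2,-30.8,0],"turn":0,"jaw":1}
    - {"delta_pos":[25.2,-30.8,0],"turn":0,"jaw":1}
  grip_force: 40

```text
time: 0.77
tool_pos: [0.3165, -0.3505, 0.4042]
tcp_rot: [-3.108, -0.456, 0.0]
wrist_force: [1.0, -0.2, -0.2]
width: 1.001
grip_force: 0.0
```

drive_tool:
  increments:
    - {"delta_pos":[25.2,-30.8,0],"turn":0,"jaw":1}
    - {"delta_pos":[25.2,-30.8,0],"turn":0,"jaw":1}
    - {"delta_pos":[25.2,-30.8,0],"turn":0,"jaw":1}
    - {"delta_pos":[25.2,-30.8,0],"turn":0,"jaw":1}
    - {"delta_pos":[25.2,-30.8,0],"turn":0,"jaw":1}
    - {"delta_pos":[25.2,-30.8,0],"turn":0,"jaw":1}
    - {"delta_pos":[25.2,-30.8,0],"turn":0,"jaw":1}
    - {"delta_pos":[25.2,-30.8,0],"turn":0,"jaw":1}

```text
time: 1.43
tool_pos: [0.4385, -0.0565, 0.4045]
tcp_rot: [3.108, 0.457, 0.0]
wrist_force: [1.1, -0.3, 0.1]
width: 1.004
grip_force: 0.0
```

drive_tool:
  increments:
    - {"delta_pos":[25.2,-30.8,0],"turn":0,"jaw":1}
    - {"delta_pos":[25.2,-30.8,0],"turn":0,"jaw":1}
    - {"delta_pos":[25.2,-30.8,0],"turn":0,"jaw":1}
    - {"delta_pos":[25.2,-30.8,0],"turn":0,"jaw":1}
    - {"delta_pos":[25.2,-30.8,0],"turn":0,"jaw":1}
    - {"delta_pos":[25.2,-30.8,0],"turn":0,"jaw":1}
    - {"delta_pos":[25.2,-30.8,0],"turn":0,"jaw":1}
    - {"delta_pos":[25.2,-30.8,0],"turn":0,"jaw":1}

```text
time: 2.1
tool_pos: [0.5609, 0.2375, 0.4041]
tcp_rot: [3.108, 0.457, -0.001]
wrist_force: [0.0, -0.7, 0.6]
width: 1.003
grip_force: 0.0
```

drive_tool:
  increments:
    - {"delta_pos":[25.2,-30.8,0],"turn":0,"jaw":1}
    - {"delta_pos":[25.2,-30.8,0],"turn":0,"jaw":1}
    - {"delta_pos":[0,0,0],"turn":-0.124,"jaw":1}
    - {"delta_pos":[0,0,0],"turn":-0.124,"jaw":1}
    - {"delta_pos":[0,0,0],"turn":-0.124,"jaw":1}
    - {"delta_pos":[0,0,0],"turn":-0.124,"jaw":1}
    - {"delta_pos":[0,0,0],"turn":-0.124,"jaw":1}
    - {"delta_pos":[0,0,0],"turn":-0.124,"jaw":1}

```text
time: 2.77
tool_pos: [0.5911, 0.309, 0.4038]
tcp_rot: [-2.725, -1.564, 0.002]
wrist_force: [-0.7, -0.6, 0.4]
width: 0.999
grip_force: 0.0
```

drive_tool:
  increments:
    - {"delta_pos":[0,0,0],"turn":-0.124,"jaw":1}
    - {"delta_pos":[0,0,0],"turn":-0.124,"jaw":1}
    - {"delta_pos":[0,0,0],"turn":-0.124,"jaw":1}
    - {"delta_pos":[0,0,0],"turn":-0.124,"jaw":1}
    - {"delta_pos":[0,0,0],"turn":-0.124,"jaw":1}
    - {"delta_pos":[0,0,0],"turn":-0.124,"jaw":1}
    - {"delta_pos":[0,0,0],"turn":-0.124,"jaw":1}
    - {"delta_pos":[0,0,0],"turn":-0.124,"jaw":1}

```text
time: 3.43
tool_pos: [0.5911, 0.3089, 0.4039]
tcp_rot: [-1.652, -2.671, 0.002]
wrist_force: [0.1, -0.7, -0.9]
width: 0.999
grip_force: 0.0
```

drive_tool:
  increments:
    - {"delta_pos":[0,0,38],"turn":0,"jaw":1}
    - {"delta_pos":[0,0,38],"turn":0,"jaw":1}
    - {"delta_pos":[0,0,38],"turn":0,"jaw":1}
    - {"delta_pos":[0,0,38],"turn":0,"jaw":1}
    - {"delta_pos":[0,0,30],"turn":0,"jaw":1}
    - {"delta_pos":[0,0,26],"turn":0,"jaw":1}
    - {"delta_pos":[0,0,18],"turn":0,"jaw":1}
    - {"delta_pos":[0,0,0],"turn":0,"jaw":1}

```text
time: 4.1
tool_pos: [0.5884, 0.3075, 0.1724]
tcp_rot: [-1.657, -2.662, 0.014]
wrist_force: [-0.5, -0.7, 0.7]
width: 0.999
grip_force: 0.0
```

drive_tool:
  increments:
    - {"delta_pos":[0,0,0],"turn":0,"jaw":-1}
    - {"delta_pos":[0,0,0],"turn":0,"jaw":-1}
    - {"delta_pos":[0,0,0],"turn":0,"jaw":-1}
    - {"delta_pos":[0,0,0],"turn":0,"jaw":-1}
    - {"delta_pos":[0,0,0],"turn":0,"jaw":-1}
    - {"delta_pos":[0,0,0],"turn":0,"jaw":-1}
    - {"delta_pos":[0,0,0],"turn":0,"jaw":-1}
    - {"delta_pos":[0,0,0],"turn":0,"jaw":-1}

```text
time: 4.77
tool_pos: [0.5925, 0.3095, 0.1812]
tcp_rot: [1.659, 2.665, 0.006]
wrist_force: [-0.4, 0.2, 6.7]
width: 0.574
grip_force: 44.9
```

```bash
python3 - <<'E'
from workcell import bot
import cv2,numpy as np
s=bot.read_state();print(s["width"],s["grip_force"],s["q"])
a=bot.read_camera("top")["pixels"][130:250,100:260,::-1];b=bot.read_camera("scene")["pixels"][190:310,110:270,::-1]
cv2.imwrite("pics/g.png",cv2.resize(np.hstack([a,b]),None,fx=2.5,fy=2.5,interpolation=cv2.INTER_CUBIC))
E
```

```text
0.574305855233842 44.91083800792694 [ 4.44184497e-01  4.58269428e-01  1.78871555e+00  2.99330866e-05
  8.90426059e-01 -1.28677764e-02]
```

View pics/g.png

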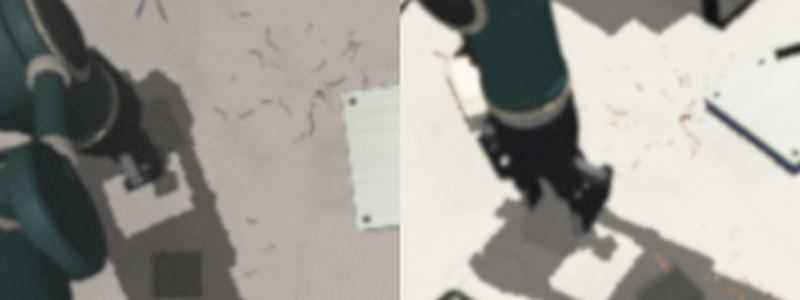

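drive_tool:
  increments:
    - {"delta_pos":[0,0,-20],"turn":0,"jaw":-1}
    - {"delta_pos":[0,0,-30],"turn":0,"jaw":-1}
    - {"delta_pos":[0,0,-30],"turn":0,"jaw":-1}
    - {"delta_pos":[-15.2,-8.8,0],"turn":0,"jaw":-1}
    - {"delta_pos":[-31.2,-17.8,0],"turn":0,"jaw":-1}
    - {"delta_pos":[-31.2,-17.8,0],"turn":0,"jaw":-1}
    - {"delta_pos":[-31.2,-17.8,0],"turn":0,"jaw":-1}
    - {"delta_pos":[-31.2,-17.8,0],"turn":0,"jaw":-1}

```text
time: 5.53
tool_pos: [0.5805, 0.1465, 0.2586]
tcp_rot: [1.659, 2.668, -0.0]
wrist_force: [0.8, -0.8, -1.2]
width: 0.578
grip_force: 44.0
```

drive_tool:
  increments:
    - {"delta_pos":[-31.2,-17.8,0],"turn":0,"jaw":-1}
    - {"delta_pos":[-31.2,-17.8,0],"turn":0,"jaw":-1}
    - {"delta_pos":[-16,-9,0],"turn":0,"jaw":-1}
    - {"delta_pos":[0,0,0],"turn":0.104,"jaw":-1}
    - {"delta_pos":[0,0,0],"turn":0.104,"jaw":-1}
    - {"delta_pos":[0,0,0],"turn":0.105,"jaw":-1}
    - {"delta_pos":[0,0,0],"turn":0,"jaw":-1}
    - {"delta_pos":[0,0,0],"turn":0,"jaw":-1}

```text
time: 6.2
tool_pos: [0.5755, 0.0577, 0.2585]
tcp_rot: [-2.053, -2.378, 0.0]
wrist_force: [-0.9, 0.4, 0.1]
width: 0.573
grip_force: 44.0
```

```bash
python3 - <<'E'
from workcell import bot
import cv2,numpy as np
s=bot.read_state();print(s["width"],s["grip_force"],s["q"],s["tool_pos"],s["tcp_rot"],s["wrist_force"])
a=bot.read_camera("top")["pixels"][130:250,220:380,::-1];b=bot.read_camera("scene")["pixels"][150:270,220:380,::-1]
cv2.imwrite("pics/p.png",cv2.resize(np.hstack([a,b]),None,fx=2.5,fy=2.5,interpolation=cv2.INTER_CUBIC))
E
```

```text
0.5727658320694806 44.00295853614807 [ 5.69331791e-02  2.16802332e-01  1.94995320e+00 -2.08714907e-05
  9.75125339e-01 -8.97128654e-02] [0.57553921 0.05774012 0.2585459 ] [-2.05259431e+00 -2.37807382e+00  3.34317023e-04] [-0.87251087  0.39641746  0.10411907]
```

View pics/p.png

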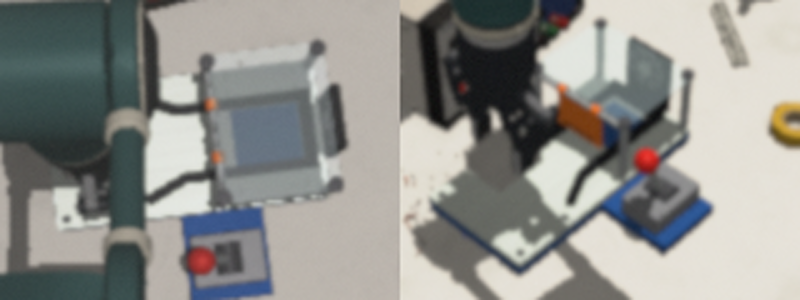

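drive_tool:
  increments:
    - {"delta_pos":[0,0,16],"turn":0,"jaw":-1}
    - {"delta_pos":[0,0,16],"turn":0,"jaw":-1}
    - {"delta_pos":[0,0,12],"turn":0,"jaw":-1}
    - {"delta_pos":[0,0,6],"turn":0,"jaw":-1}
    - {"delta_pos":[0,0,4],"turn":0,"jaw":-1}
    - {"delta_pos":[0,0,0],"turn":0,"jaw":-1}
    - {"delta_pos":[0,0,0],"turn":0,"jaw":-1}
    - {"delta_pos":[0,0,0],"turn":0,"jaw":-1}

```text
time: 6.97
tool_pos: [0.5763, 0.0581, 0.2053]
tcp_rot: [2.055, 2.375, 0.001]
wrist_force: [-0.7, -0.1, -1.0]
width: 0.57
grip_force: 44.0
```

drive_tool:
  increments:
    - {"delta_pos":[0,0,2],"turn":0,"jaw":-1}
    - {"delta_pos":[0,0,0],"turn":0,"jaw":-1}
    - {"delta_pos":[0,0,1],"turn":0,"jaw":-1}
    - {"delta_pos":[0,0,0],"turn":0,"jaw":-1}
    - {"delta_pos":[0,0,0],"turn":0,"jaw":-1}

```text
time: 7.38
tool_pos: [0.5765, 0.058, 0.2032]
tcp_rot: [2.055, 2.375, 0.002]
wrist_force: [-1.6, 0.3, 6.7]
width: 0.571
grip_force: 44.9
```

drive_tool:
  increments:
    - {"delta_pos":[0,0,0],"turn":0,"jaw":0.6}
    - {"delta_pos":[0,0,0],"turn":0,"jaw":0.8}
    - {"delta_pos":[0,0,0],"turn":0,"jaw":1}
    - {"delta_pos":[0,0,0],"turn":0,"jaw":1}
    - {"delta_pos":[0,0,-10],"turn":0,"jaw":1}
    - {"delta_pos":[0,0,-25],"turn":0,"jaw":1}
    - {"delta_pos":[0,0,-35],"turn":0,"jaw":1}
    - {"delta_pos":[0,0,-35],"turn":0,"jaw":1}

```text
time: 8.05
tool_pos: [0.5751, 0.0579, 0.307]
tcp_rot: [-2.054, -2.374, 0.003]
wrist_force: [0.9, 1.0, -0.1]
width: 0.997
grip_force: 0.0
```

drive_tool:
  increments:
    - {"delta_pos":[0,0,-35],"turn":0,"jaw":1}
    - {"delta_pos":[0,0,-35],"turn":0,"jaw":0}
    - {"delta_pos":[0,0,-35],"turn":0,"jaw":-1}
    - {"delta_pos":[0,0,-25],"turn":0,"jaw":-1}
    - {"delta_pos":[-28.8,-26,0],"turn":0,"jaw":-1}
    - {"delta_pos":[-28.8,-26,0],"turn":0,"jaw":-1}
    - {"delta_pos":[-28.8,-26,0],"turn":0,"jaw":-1}
    - {"delta_pos":[-28.8,-26,0],"turn":0,"jaw":-1}

```text
time: 8.72
tool_pos: [0.4882, -0.0717, 0.4377]
tcp_rot: [2.054, 2.376, 0.001]
wrist_force: [0.1, -0.7, -0.1]
width: 0.007
grip_force: 0.0
```

```bash
python3 - <<'E'
from workcell import bot
import cv2,numpy as np,pickle
s=bot.read_state();print(s["q"],s["tool_pos"],s["tcp_rot"])
for n in("scene","top"):pickle.dump(bot.read_camera(n),open(n+"1.pkl","wb"))
b=pickle.load(open("top1.pkl","rb"))["pixels"];a=b[135:255,220:340,::-1];b=pickle.load(open("scene1.pkl","rb"))["pixels"][160:280,220:340,::-1]
cv2.imwrite("pics/d.png",cv2.resize(np.hstack([a,b]),None,fx=3.3,fy=3.3,interpolation=cv2.INTER_CUBIC))
E
```

```text
[-1.96220793e-01 -1.04877775e-01  1.93954657e+00 -2.19379935e-04
  1.30573421e+00 -3.41537753e-01] [ 0.4882353  -0.07170115  0.43765852] [2.05350270e+00 2.37604192e+00 6.33412647e-04]
```

View pics/d.png

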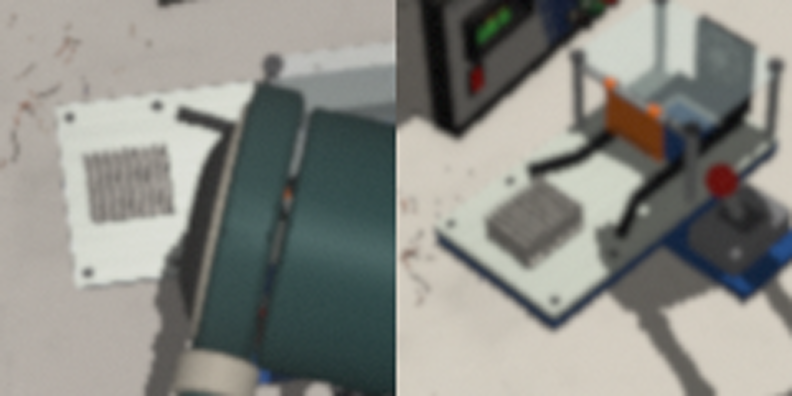

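drive_tool:
  increments:
    - {"delta_pos":[-28.8,-26,0],"turn":0,"jaw":-1}
    - {"delta_pos":[-28.8,-26,0],"turn":0,"jaw":-1}
    - {"delta_pos":[-28.8,-26,0],"turn":0,"jaw":-1}
    - {"delta_pos":[-28.8,-26,0],"turn":0,"jaw":-1}
    - {"delta_pos":[-28.8,-26,0],"turn":0,"jaw":-1}
    - {"delta_pos":[-28.8,-26,0],"turn":0,"jaw":-1}
    - {"delta_pos":[-28.8,-26,0],"turn":0,"jaw":-1}
    - {"delta_pos":[-28.8,-26,0],"turn":0,"jaw":-1}

```text
time: 9.48
tool_pos: [0.3157, -0.3297, 0.4375]
tcp_rot: [2.055, 2.375, 0.0]
wrist_force: [0.9, 0.3, 0.3]
width: -0.001
grip_force: 0.0
```

drive_tool:
  increments:
    - {"delta_pos":[-28.8,-26,0],"turn":0,"jaw":-1}
    - {"delta_pos":[-28.8,-26,0],"turn":0,"jaw":-1}
    - {"delta_pos":[-28.8,-26,0],"turn":0,"jaw":-1}
    - {"delta_pos":[-28.8,-26,0],"turn":0,"jaw":-1}
    - {"delta_pos":[-28.8,-26,0],"turn":0,"jaw":-1}
    - {"delta_pos":[-28.8,-26,0],"turn":0,"jaw":-1}
    - {"delta_pos":[-28.8,-26,0],"turn":0,"jaw":-1}
    - {"delta_pos":[-28.8,-26,0],"turn":0,"jaw":-1}

```text
time: 10.15
tool_pos: [0.1431, -0.5881, 0.4371]
tcp_rot: [2.056, 2.375, 0.0]
wrist_force: [1.2, -0.3, 0.2]
width: 0.0
grip_force: 0.0
```

drive_tool:
  increments:
    - {"delta_pos":[-40,0,0],"turn":0,"jaw":-1}
    - {"delta_pos":[-40,0,0],"turn":0,"jaw":-1}
    - {"delta_pos":[-40,0,0],"turn":0,"jaw":-1}
    - {"delta_pos":[-40,0,0],"turn":0,"jaw":-1}
    - {"delta_pos":[-40,0,0],"turn":0,"jaw":-1}

```text
time: 10.57
tool_pos: [0.1735, -0.7863, 0.4367]
tcp_rot: [2.056, 2.375, 0.001]
wrist_force: [-0.2, -0.9, 0.8]
width: 0.002
grip_force: 0.0
```

```bash
python3 - <<'E'
from workcell import bot
from h import *
s=bot.read_state();print(s["time"],s["q"],s["tool_pos"],s["tcp_rot"])
T=pickle.load(open("top1.pkl","rb"))
px=np.array([[85,153],[167,147],[173,213],[92,222]])/3.3+[219.6,134.6]
F=[ 0.58870669,-0.02406042,-1.42727486]
L=np.array([[-30,25,28],[30,25,28],[30,-25,28],[-30,-25,28]])/1e3+[0,0,.022]
r=least_squares(lambda p:(proj(T,world(F,world(p,L)))-px).ravel(),[-.083,0,0]);print(r.x,r.fun.round(1))
E
```

```text
10.5667 [-1.38466405e+00  5.00768735e-01  1.22706231e+00  4.39064825e-04
  1.41374149e+00 -1.52876334e+00] [ 0.17348532 -0.78630539  0.43670261] [2.05565712e+00 2.37530717e+00 5.13673435e-04]
[-0.08021803 -0.00080884 -0.02914023] [-0.2  0.1  0.2 -0.6  0.3  0.4 -0.4  0.1]
```

drive_tool:
  increments:
    - {"delta_pos":[-40,0,0],"turn":0,"jaw":-1}
    - {"delta_pos":[-40,0,0],"turn":0,"jaw":-1}
    - {"delta_pos":[-40,0,0],"turn":0,"jaw":-1}
    - {"delta_pos":[-40,0,0],"turn":0,"jaw":-1}
    - {"delta_pos":[-40,0,0],"turn":0,"jaw":-1}
    - {"delta_pos":[-40,0,0],"turn":0,"jaw":-1}

```text
time: 11.07
tool_pos: [0.2022, -0.9877, 0.4301]
tcp_rot: [2.047, 2.366, -0.015]
wrist_force: [14.3, -73.2, 39.9]
width: 0.003
grip_force: 0.0
```

```bash
python3 - <<'E'
from workcell import bot
s=bot.read_state();print(s["time"],s["q"],s["tool_pos"],s["tcp_rot"])
E
```

```text
11.0667 [-1.39375101e+00  1.06911194e+00  3.10231194e-01  9.68157331e-04
  1.74617102e+00 -1.53812340e+00] [ 0.20217552 -0.98766299  0.43011034] [ 2.04663855  2.36612528 -0.01466799]
```

drive_tool:
  increments:
    - {"delta_pos":[0,0,0],"turn":0,"jaw":-1}

```text
time: 11.15
tool_pos: [0.2016, -0.9881, 0.4073]
tcp_rot: [-2.048, -2.366, -0.017]
wrist_force: [0.3, 2.0, -8.2]
width: 0.002
grip_force: 0.0
```

```bash
python3 - <<'E'
from workcell import bot
s=bot.read_state();print(s["time"],s["q"],s["tool_pos"],s["tcp_rot"],s["wrist_force"])
E
```

```text
11.15 [-1.39428914e+00  1.08129207e+00  3.29084107e-01  5.77695738e-04
  1.74798600e+00 -1.53817230e+00] [ 0.20162595 -0.98805223  0.4073198 ] [-2.04758    -2.36585359 -0.01720597] [ 0.29665103  1.96592745 -8.17702798]
```

drive_tool:
  increments:
    - {"delta_pos":[-15,0,0],"turn":0,"jaw":-1}
    - {"delta_pos":[-15,0,0],"turn":0,"jaw":-1}
    - {"delta_pos":[-15,0,0],"turn":0,"jaw":-1}
    - {"delta_pos":[0,0,0],"turn":0,"jaw":-1}

```text
time: 11.48
tool_pos: [0.2002, -0.9958, 0.4265]
tcp_rot: [2.029, 2.344, -0.05]
wrist_force: [0.1, 0.6, 0.2]
width: -0.001
grip_force: 0.0
```

```bash
python3 - <<'E'
from workcell import bot
s=bot.read_state();print(s["time"],s["q"],s["tool_pos"],s["tcp_rot"],s["wrist_force"])
E
```

```text
11.4833 [-1.39707658e+00  1.07258463e+00  3.10858029e-01  1.18704964e-03
  1.70597319e+00 -1.54089518e+00] [ 0.20023688 -0.99578084  0.42648393] [ 2.02865291  2.34405328 -0.04968148] [0.11262196 0.56677812 0.15880934]
```

drive_tool:
  increments:
    - {"delta_pos":[-20,0,0],"turn":0,"jaw":-1}
    - {"delta_pos":[-20,0,0],"turn":0,"jaw":-1}
    - {"delta_pos":[-20,0,0],"turn":0,"jaw":-1}
    - {"delta_pos":[-20,0,0],"turn":0,"jaw":-1}
    - {"delta_pos":[-20,0,0],"turn":0,"jaw":-1}
    - {"delta_pos":[-20,0,0],"turn":0,"jaw":-1}
    - {"delta_pos":[-20,0,0],"turn":0,"jaw":-1}
    - {"delta_pos":[-20,0,0],"turn":0,"jaw":-1}

```text
time: 12.15
tool_pos: [0.1976, -1.025, 0.3974]
tcp_rot: [1.973, 2.28, -0.145]
wrist_force: [-0.4, -0.7, 1.3]
width: -0.001
grip_force: 0.0
```

```bash
python3 - <<'E'
from workcell import bot
s=bot.read_state();print(s["time"],s["q"],s["tool_pos"],s["tcp_rot"],s["wrist_force"])
E
```

```text
12.15 [-1.40496648  1.10318267  0.31085629  0.00458735  1.5718304  -1.54852605] [ 0.19760571 -1.02498605  0.39740884] [ 1.97331293  2.27990891 -0.14466265] [-0.380474   -0.73459268  1.3255665 ]
```

drive_tool:
  increments:
    - {"delta_pos":[-40,0,0],"turn":0,"jaw":-1}
    - {"delta_pos":[-40,0,0],"turn":0,"jaw":-1}
    - {"delta_pos":[-40,0,0],"turn":0,"jaw":-1}
    - {"delta_pos":[-40,0,0],"turn":0,"jaw":-1}
    - {"delta_pos":[-40,0,0],"turn":0,"jaw":-1}
    - {"delta_pos":[-40,0,0],"turn":0,"jaw":-1}
    - {"delta_pos":[-40,0,0],"turn":0,"jaw":-1}
    - {"delta_pos":[-40,0,0],"turn":0,"jaw":-1}

```text
time: 12.82
tool_pos: [0.1926, -1.0675, 0.397]
tcp_rot: [1.849, 2.135, -0.337]
wrist_force: [-0.4, 0.1, -0.2]
width: -0.001
grip_force: 0.0
```

```bash
python3 - <<'E'
from workcell import bot
s=bot.read_state();print(s["time"],s["q"],s["tool_pos"],s["tcp_rot"],s["wrist_force"])
E
```

```text
12.8167 [-1.41733441  1.11369975  0.31086577  0.01321343  1.33734011 -1.56157912] [ 0.19258276 -1.06750389  0.39701268] [ 1.84859039  2.13523809 -0.33683337] [-0.35855916  0.07465242 -0.21313389]
```

drive_tool:
  increments:
    - {"delta_pos":[-40,0,0],"turn":0,"jaw":-1}
    - {"delta_pos":[-40,0,0],"turn":0,"jaw":-1}
    - {"delta_pos":[-40,0,0],"turn":0,"jaw":-1}
    - {"delta_pos":[-40,0,0],"turn":0,"jaw":-1}
    - {"delta_pos":[-40,0,0],"turn":0,"jaw":-1}
    - {"delta_pos":[-40,0,0],"turn":0,"jaw":-1}
    - {"delta_pos":[-40,0,0],"turn":0,"jaw":-1}
    - {"delta_pos":[-40,0,0],"turn":0,"jaw":-1}

```text
time: 13.48
tool_pos: [0.1868, -1.0901, 0.4541]
tcp_rot: [1.72, 1.986, -0.508]
wrist_force: [-0.4, -0.6, -0.3]
width: -0.002
grip_force: 0.0
```

```bash
cat >> h.py <<'E'
from scipy.spatial.transform import Rotation
F=np.array([0.58870669,-0.02406042,-1.42727486])
W2F=np.array([[np.cos(F[2]),np.sin(F[2]),0],[-np.sin(F[2]),np.cos(F[2]),0],[0,0,1]])  # world vec -> fixture
def rep():
    from workcell import bot
    s=bot.read_state();R=Rotation.from_rotvec(s["tcp_rot"]).as_matrix();p=s["tool_pos"]
    tof=lambda v:W2F@(v-[F[0],F[1],0])*1e3
    print("t",s["time"],"q",s["q"].round(3),"F",s["wrist_force"].round(1));print("tcp fx",tof(p).round(1),"tip fx",tof(p+.173*R[:,2]).round(1));print("tool axes in fixture (cols)\n",(W2F@R).round(3))
    return s,R,p
def go(tip_fx,R,p):  # shift in tool axes (mm) to bring tip to fixture point mm
    w=W2F.T@(np.array(tip_fx)/1e3)+[F[0],F[1],0];return (R.T@(w-(p+.173*R[:,2]))*1e3).round(1)
E
python3 -c "
from h import *
s,R,p=rep()
print(go([-140,0,220],R,p))"
```

```text
t 13.4833 q [-1.427  1.075  0.311  0.024  1.156 -1.573] F [-0.4 -0.6 -0.3]
tcp fx [ 997.5 -550.3  454.1] tip fx [1095.2 -546.5  311.4]
tool axes in fixture (cols)
 [[-0.826 -0.006  0.564]
 [ 0.007  1.     0.022]
 [-0.564  0.022 -0.825]]
[1075.2  552.2 -609.7]
```

drive_tool:
  increments:
    - {"delta_pos":[31.6,16.2,-17.9],"turn":0,"jaw":-1}
    - {"delta_pos":[31.6,16.2,-17.9],"turn":0,"jaw":-1}
    - {"delta_pos":[31.6,16.2,-17.9],"turn":0,"jaw":-1}
    - {"delta_pos":[31.6,16.2,-17.9],"turn":0,"jaw":-1}
    - {"delta_pos":[31.6,16.2,-17.9],"turn":0,"jaw":-1}
    - {"delta_pos":[31.6,16.2,-17.9],"turn":0,"jaw":-1}
    - {"delta_pos":[31.6,16.2,-17.9],"turn":0,"jaw":-1}
    - {"delta_pos":[31.6,16.2,-17.9],"turn":0,"jaw":-1}

```text
time: 14.15
tool_pos: [0.268, -0.8046, 0.4374]
tcp_rot: [1.72, 1.984, -0.508]
wrist_force: [0.0, 0.0, 0.4]
width: 0.0
grip_force: 0.0
```

```bash
python3 -c "
from h import *
s,R,p=rep()
print(go([-140,0,220],R,p))"
```

```text
t 14.15 q [-1.264  0.405  1.415 -0.105  0.726 -1.35 ] F [0.  0.  0.4]
tcp fx [ 726.7 -429.1  437.4] tip fx [ 824.5 -425.1  294.8]
tool axes in fixture (cols)
 [[-0.825 -0.006  0.566]
 [ 0.008  1.     0.023]
 [-0.565  0.023 -0.824]]
[ 841.2  429.2 -474.2]
```

drive_tool:
  increments:
    - {"delta_pos":[32.3,16.5,-18.2],"turn":0,"jaw":-1}
    - {"delta_pos":[32.3,16.5,-18.2],"turn":0,"jaw":-1}
    - {"delta_pos":[32.3,16.5,-18.2],"turn":0,"jaw":-1}
    - {"delta_pos":[32.3,16.5,-18.2],"turn":0,"jaw":-1}
    - {"delta_pos":[32.3,16.5,-18.2],"turn":0,"jaw":-1}
    - {"delta_pos":[32.3,16.5,-18.2],"turn":0,"jaw":-1}
    - {"delta_pos":[32.3,16.5,-18.2],"turn":0,"jaw":-1}
    - {"delta_pos":[32.3,16.5,-18.2],"turn":0,"jaw":-1}

```text
time: 14.82
tool_pos: [0.3552, -0.493, 0.4155]
tcp_rot: [1.72, 1.983, -0.505]
wrist_force: [0.9, 0.4, 0.5]
width: 0.002
grip_force: 0.0
```

drive_tool:
  increments:
    - {"delta_pos":[32.3,16.5,-18.2],"turn":0,"jaw":-1}
    - {"delta_pos":[32.3,16.5,-18.2],"turn":0,"jaw":-1}
    - {"delta_pos":[32.3,16.5,-18.2],"turn":0,"jaw":-1}
    - {"delta_pos":[32.3,16.5,-18.2],"turn":0,"jaw":-1}
    - {"delta_pos":[32.3,16.5,-18.2],"turn":0,"jaw":-1}
    - {"delta_pos":[32.3,16.5,-18.2],"turn":0,"jaw":-1}
    - {"delta_pos":[32.3,16.5,-18.2],"turn":0,"jaw":-1}
    - {"delta_pos":[32.3,16.5,-18.2],"turn":0,"jaw":-1}

```text
time: 15.48
tool_pos: [0.4425, -0.1805, 0.3939]
tcp_rot: [1.721, 1.983, -0.5]
wrist_force: [0.9, -0.1, -0.9]
width: -0.001
grip_force: 0.0
```

```bash
python3 -c "
from h import *
s,R,p=rep()
print(go([-140,0,220],R,p))"
```

```text
t 15.4833 q [-0.253 -0.179  2.142 -0.649  1.    -0.084] F [ 0.9 -0.1 -0.9]
tcp fx [ 133.9 -167.1  393.9] tip fx [ 231.3 -162.4  251. ]
tool axes in fixture (cols)
 [[-0.826 -0.006  0.563]
 [ 0.011  1.     0.027]
 [-0.563  0.029 -0.826]]
[ 326.1  163.8 -179. ]
```

drive_tool:
  increments:
    - {"delta_pos":[32.6,16.4,-17.9],"turn":0,"jaw":-1}
    - {"delta_pos":[32.6,16.4,-17.9],"turn":0,"jaw":-1}
    - {"delta_pos":[32.6,16.4,-17.9],"turn":0,"jaw":-1}
    - {"delta_pos":[32.6,16.4,-17.9],"turn":0,"jaw":-1}
    - {"delta_pos":[32.6,16.4,-17.9],"turn":0,"jaw":-1}
    - {"delta_pos":[32.6,16.4,-17.9],"turn":0,"jaw":-1}
    - {"delta_pos":[32.6,16.4,-17.9],"turn":0,"jaw":-1}
    - {"delta_pos":[32.6,16.4,-17.9],"turn":0,"jaw":-1}

```text
time: 16.15
tool_pos: [0.529, 0.133, 0.3685]
tcp_rot: [1.723, 1.986, -0.497]
wrist_force: [0.6, -0.3, 0.1]
width: -0.005
grip_force: 0.0
```

drive_tool:
  increments:
    - {"delta_pos":[32.6,16.4,-17.9],"turn":0,"jaw":-1}
    - {"delta_pos":[32.6,16.4,-17.9],"turn":0,"jaw":-1}
    - {"delta_pos":[0,0,0],"turn":0,"jaw":-1}
    - {"delta_pos":[0,0,0],"turn":0,"jaw":-1}
    - {"delta_pos":[0,0,0],"turn":0,"jaw":-1}

```text
time: 16.57
tool_pos: [0.5498, 0.2088, 0.3612]
tcp_rot: [1.722, 1.988, -0.502]
wrist_force: [-0.8, -0.6, 0.7]
width: -0.001
grip_force: 0.0
```

```bash
python3 -c "
from h import *
s,R,p=rep()
print(go([-140,-1,31],R,p))"
```

```text
t 16.5667 q [ 0.48   0.203  1.818 -0.582  1.355  0.534] F [-0.8 -0.6  0.7]
tcp fx [-236.    -5.2  361.2] tip fx [-139.   -1.  218.]
tool axes in fixture (cols)
 [[-0.828 -0.007  0.561]
 [ 0.008  1.     0.024]
 [-0.561  0.025 -0.828]]
[105.6  -4.6 154.2]
```

drive_tool:
  increments:
    - {"delta_pos":[18,-0.8,26.4],"turn":0,"jaw":-1}
    - {"delta_pos":[18,-0.8,26.4],"turn":0,"jaw":-1}
    - {"delta_pos":[18,-0.8,26.4],"turn":0,"jaw":-1}
    - {"delta_pos":[18,-0.8,26.4],"turn":0,"jaw":-1}
    - {"delta_pos":[18,-0.8,26.4],"turn":0,"jaw":-1}
    - {"delta_pos":[9,-0.4,13],"turn":0,"jaw":-1}
    - {"delta_pos":[4.5,-0.2,6.5],"turn":0,"jaw":-1}
    - {"delta_pos":[1,0,1.5],"turn":0,"jaw":-1}

```text
time: 17.23
tool_pos: [0.5486, 0.2078, 0.1741]
tcp_rot: [1.724, 1.987, -0.507]
wrist_force: [1.8, 0.3, -0.3]
width: -0.003
grip_force: 0.0
```

drive_tool:
  increments:
    - {"delta_pos":[0,0,0],"turn":0,"jaw":-1}
    - {"delta_pos":[0,0,0],"turn":0,"jaw":-1}
    - {"delta_pos":[0,0,0],"turn":0,"jaw":-1}

```text
time: 17.48
tool_pos: [0.5499, 0.2094, 0.1769]
tcp_rot: [1.723, 1.986, -0.5]
wrist_force: [-0.9, 0.2, 0.3]
width: 0.002
grip_force: 0.0
```

```bash
python3 -c "
from h import *
s,R,p=rep()
for x in(-60,10,30,45):print(x,go([x,-1,31],R,p))"
```

```text
t 17.4833 q [ 0.481  0.422  1.925 -0.652  1.088  0.736] F [-0.9  0.2  0.3]
tcp fx [-236.6   -5.   176.9] tip fx [-139.7   -0.7   33.7]
tool axes in fixture (cols)
 [[-0.828 -0.006  0.56 ]
 [ 0.01   1.     0.025]
 [-0.56   0.026 -0.828]]
-60 [-64.5  -0.9  46.8]
10 [-122.5   -1.3   86.1]
30 [-139.    -1.4   97.3]
45 [-151.5   -1.5  105.7]
```

drive_tool:
  increments:
    - {"delta_pos":[-5,0,7],"turn":0,"jaw":-1}
    - {"delta_pos":[-10,-0.1,6.8],"turn":0,"jaw":-1}
    - {"delta_pos":[-10,-0.1,6.8],"turn":0,"jaw":-1}
    - {"delta_pos":[-12.4,-0.1,8.4],"turn":0,"jaw":-1}
    - {"delta_pos":[-12.4,-0.1,8.4],"turn":0,"jaw":-1}
    - {"delta_pos":[-12.4,-0.1,8.4],"turn":0,"jaw":-1}
    - {"delta_pos":[-12.4,-0.1,8.4],"turn":0,"jaw":-1}
    - {"delta_pos":[-10,-0.1,6.8],"turn":0,"jaw":-1}

```text
time: 18.15
tool_pos: [0.5638, 0.1035, 0.1717]
tcp_rot: [1.724, 1.987, -0.506]
wrist_force: [-0.0, 0.5, 1.5]
width: -0.003
grip_force: 0.8
```

```bash
python3 -c "
from h import *
from workcell import bot
s,R,p=rep()
for x in(10,30,45):print(x,go([x,-1,31],R,p))
a=bot.read_camera('top')['pixels'][135:255,228:378,::-1];b=bot.read_camera('scene')['pixels'][160:280,210:360,::-1]
cv2.imwrite('pics/e.png',cv2.resize(np.hstack([a,b]),None,fx=2.66,fy=2.66,interpolation=cv2.INTER_CUBIC))
"
```

```text
t 18.15 q [ 0.308  0.383  1.997 -0.73   0.989  0.65 ] F [-0.   0.5  1.5]
tcp fx [-129.8   -6.5  171.7] tip fx [-32.7  -2.9  28.6]
tool axes in fixture (cols)
 [[-0.827 -0.005  0.562]
 [ 0.008  1.     0.021]
 [-0.561  0.022 -0.827]]
10 [-36.7   1.7  22. ]
30 [-53.2   1.6  33.2]
45 [-65.6   1.5  41.7]
```

View pics/e.png

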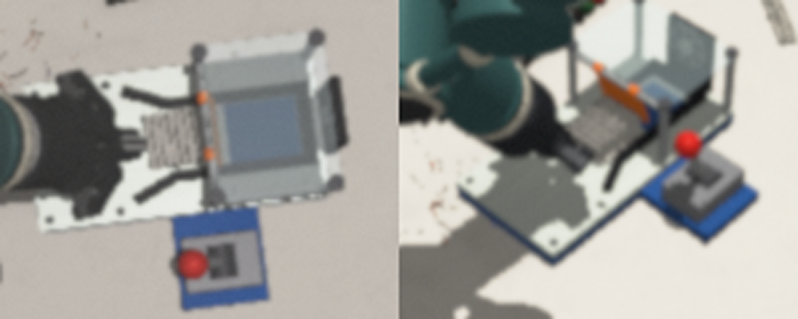

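drive_tool:
  increments:
    - {"delta_pos":[-8.3,0.3,5.2],"turn":0,"jaw":-1}
    - {"delta_pos":[-8.3,0.3,5.2],"turn":0,"jaw":-1}
    - {"delta_pos":[-8.3,0.3,5.2],"turn":0,"jaw":-1}
    - {"delta_pos":[-8.3,0.3,5.2],"turn":0,"jaw":-1}
    - {"delta_pos":[-8.3,0,5.2],"turn":0,"jaw":-1}
    - {"delta_pos":[-8,0,5.2],"turn":0,"jaw":-1}
    - {"delta_pos":[-5,0,3.4],"turn":0,"jaw":-1}
    - {"delta_pos":[0,0,0],"turn":0,"jaw":-1}

```text
time: 18.92
tool_pos: [0.5745, 0.0407, 0.1737]
tcp_rot: [1.724, 1.987, -0.506]
wrist_force: [-0.9, 0.8, 0.5]
width: 0.002
grip_force: 0.0
```

```bash
python3 -c "
from h import *
s,R,p=rep()
for x in(40,45,48):print(x,go([x,-1,31],R,p))
"
```

```text
t 18.9167 q [ 0.198  0.368  2.014 -0.773  0.936  0.585] F [-0.9  0.8  0.5]
tcp fx [-66.2  -4.8 173.7] tip fx [31.  -1.2 30.6]
tool axes in fixture (cols)
 [[-0.827 -0.005  0.562]
 [ 0.009  1.     0.021]
 [-0.562  0.022 -0.827]]
40 [-7.7  0.2  4.7]
45 [-11.8   0.1   7.5]
48 [-14.3   0.1   9.2]
```

drive_tool:
  increments:
    - {"delta_pos":[-3,0,2],"turn":0,"jaw":-1}
    - {"delta_pos":[-3,0,2],"turn":0,"jaw":-1}
    - {"delta_pos":[-3,0,2],"turn":0,"jaw":-1}
    - {"delta_pos":[-2.8,0,1.6],"turn":0,"jaw":-1}
    - {"delta_pos":[0,0,0],"turn":0,"jaw":-1}
    - {"delta_pos":[0,0,0],"turn":0,"jaw":-1}

```text
time: 19.42
tool_pos: [0.5766, 0.0281, 0.174]
tcp_rot: [1.723, 1.988, -0.505]
wrist_force: [0.4, -0.1, -0.5]
width: 0.002
grip_force: 0.0
```

```bash
python3 -c "
from h import *
from workcell import bot
s,R,p=rep()
a=bot.read_camera('top')['pixels'][150:235,280:370,::-1];b=bot.read_camera('scene')['pixels'][155:240,265:355,::-1]
cv2.imwrite('pics/f.png',cv2.resize(np.hstack([a,b]),None,fx=4.4,fy=4.4,interpolation=cv2.INTER_CUBIC))
"
```

```text
t 19.4167 q [ 0.176  0.366  2.016 -0.781  0.924  0.57 ] F [ 0.4 -0.1 -0.5]
tcp fx [-53.4  -4.6 174. ] tip fx [43.7 -0.8 30.9]
tool axes in fixture (cols)
 [[-0.828 -0.006  0.561]
 [ 0.008  1.     0.022]
 [-0.561  0.022 -0.827]]
```

View pics/f.png

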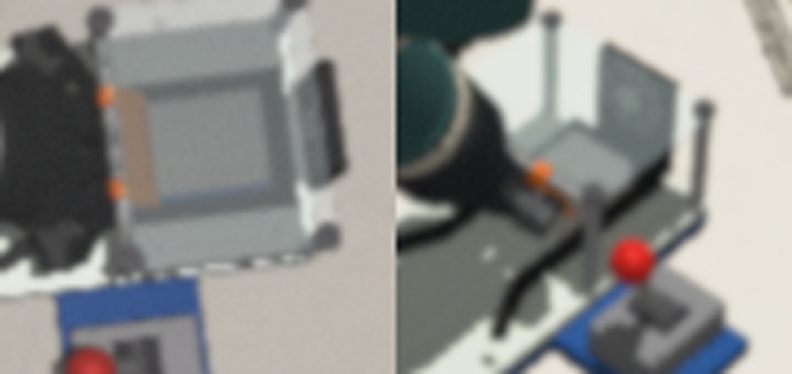

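drive_tool:
  increments:
    - {"delta_pos":[-1.6,0,1.1],"turn":0,"jaw":-1}
    - {"delta_pos":[-1.6,0,1.1],"turn":0,"jaw":-1}
    - {"delta_pos":[0,0,0],"turn":0,"jaw":-1}
    - {"delta_pos":[0,0,0],"turn":0,"jaw":-1}

```text
time: 19.85
tool_pos: [0.5771, 0.0252, 0.174]
tcp_rot: [1.724, 1.988, -0.503]
wrist_force: [-1.2, 4.3, 1.3]
width: -0.001
grip_force: 0.1
```

drive_tool:
  increments:
    - {"delta_pos":[4,0,-2.7],"turn":0,"jaw":-1}
    - {"delta_pos":[4,0,-2.7],"turn":0,"jaw":-1}
    - {"delta_pos":[8,0,-5.4],"turn":0,"jaw":-1}
    - {"delta_pos":[16,0,-10.8],"turn":0,"jaw":-1}
    - {"delta_pos":[24,0,-16.2],"turn":0,"jaw":-1}
    - {"delta_pos":[24,0,-16.2],"turn":0,"jaw":-1}
    - {"delta_pos":[24,0,-16.2],"turn":0,"jaw":-1}
    - {"delta_pos":[0,0,0],"turn":0,"jaw":-1}

```text
time: 20.52
tool_pos: [0.5583, 0.1532, 0.1738]
tcp_rot: [1.72, 1.991, -0.5]
wrist_force: [-0.2, 0.3, -0.1]
width: 0.0
grip_force: 0.0
```

```bash
python3 -c "
from h import *
from workcell import bot
s,R,p=rep()
T=bot.read_camera('top');S=bot.read_camera('scene')
L=[[x,y,.042] for x,y in((.053,.025),(.113,.025),(.113,-.025),(.053,-.025))]
for n,c,o in(('T',T,(280,150)),('S',S,(265,155))):print(n,((proj(c,world(F,L))-o+.5)*4.4).round())
a=T['pixels'][150:235,280:370,::-1];b=S['pixels'][155:240,265:355,::-1]
cv2.imwrite('pics/i.png',cv2.resize(np.hstack([a,b]),None,fx=4.4,fy=4.4,interpolation=cv2.INTER_CUBIC))
"
```

```text
t 20.5167 q [ 0.39   0.399  1.968 -0.694  1.031  0.688] F [-0.2  0.3 -0.1]
tcp fx [-179.8   -4.8  173.8] tip fx [-83.1  -0.3  30.5]
tool axes in fixture (cols)
 [[-0.829 -0.01   0.559]
 [ 0.005  1.     0.026]
 [-0.559  0.024 -0.829]]
T [[148. 103.]
 [258.  90.]
 [271. 181.]
 [160. 195.]]
S [[116. 171.]
 [181. 124.]
 [240. 161.]
 [176. 210.]]
```

View pics/i.png

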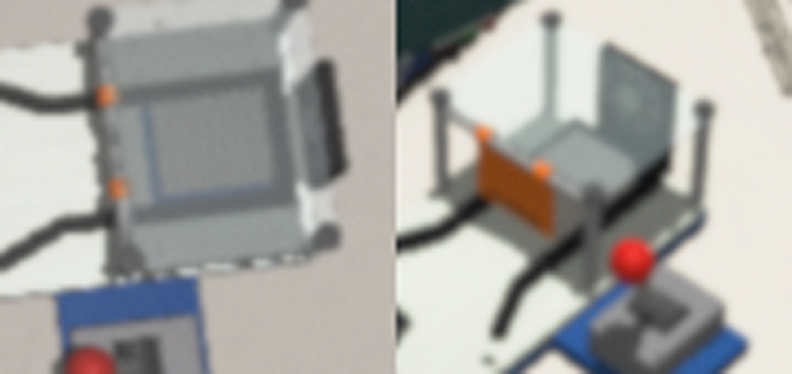

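The heat sink's corners, about (152,103), (270,88), (275,185) and (160,198), match the seated position. A strip of blue pocket floor shows behind it, and the flap hangs shut. Next is the lever.

drive_tool:
  increments:
    - {"delta_pos":[-20.5,0.9,-30.4],"turn":0,"jaw":-1}
    - {"delta_pos":[-20.5,0.9,-30.4],"turn":0,"jaw":-1}
    - {"delta_pos":[-20.5,0.9,-30.4],"turn":0,"jaw":-1}
    - {"delta_pos":[-7.9,-38.4,4.2],"turn":0,"jaw":-1}
    - {"delta_pos":[-7.9,-38.4,4.2],"turn":0,"jaw":-1}
    - {"delta_pos":[-7.9,-38.4,4.2],"turn":0,"jaw":-1}
    - {"delta_pos":[0,0,0],"turn":0,"jaw":-1}
    - {"delta_pos":[0,0,0],"turn":0,"jaw":-1}

```text
time: 21.28
tool_pos: [0.4458, 0.1034, 0.2829]
tcp_rot: [1.724, 1.988, -0.509]
wrist_force: [0.5, 0.0, 0.0]
width: 0.003
grip_force: 0.0
```

```bash
python3 -c "
from h import *
s,R,p=rep()
for x in(-50,-45,40,44):print(x,go([x,-115,92],R,p))
"
```

```text
t 21.2833 q [ 0.384  0.033  2.172 -0.643  1.163  0.572] F [0.5 0.  0. ]
tcp fx [-146.6 -123.2  282.9] tip fx [ -49.3 -120.   139.8]
tool axes in fixture (cols)
 [[-0.827 -0.004  0.562]
 [ 0.007  1.     0.018]
 [-0.562  0.019 -0.827]]
-50 [27.5  4.1 39.3]
-45 [23.4  4.1 42.1]
40 [-46.9   3.7  89.8]
44 [-50.2   3.7  92.1]
```

drive_tool:
  increments:
    - {"delta_pos":[9,1.4,13.1],"turn":0,"jaw":-1}
    - {"delta_pos":[9,1.4,13.1],"turn":0,"jaw":-1}
    - {"delta_pos":[9,1.4,13.1],"turn":0,"jaw":-1}
    - {"delta_pos":[0,0,0],"turn":0,"jaw":-1}
    - {"delta_pos":[0,0,0],"turn":0,"jaw":-1}

```text
time: 21.7
tool_pos: [0.4545, 0.1062, 0.2361]
tcp_rot: [1.723, 1.988, -0.507]
wrist_force: [0.6, 0.6, -0.2]
width: -0.0
grip_force: 0.0
```

drive_tool:
  increments:
    - {"delta_pos":[-8.3,0,5.6],"turn":0,"jaw":-1}
    - {"delta_pos":[-8.3,0,5.6],"turn":0,"jaw":-1}
    - {"delta_pos":[-8.3,0,5.6],"turn":0,"jaw":-1}
    - {"delta_pos":[-8.3,0,5.6],"turn":0,"jaw":-1}
    - {"delta_pos":[-8.3,0,5.6],"turn":0,"jaw":-1}
    - {"delta_pos":[-8.3,0,5.6],"turn":0,"jaw":-1}
    - {"delta_pos":[-8.3,0,5.6],"turn":0,"jaw":-1}
    - {"delta_pos":[-8.3,0,5.6],"turn":0,"jaw":-1}

```text
time: 22.37
tool_pos: [0.4658, 0.026, 0.2367]
tcp_rot: [1.723, 1.988, -0.505]
wrist_force: [0.7, 1.4, -0.8]
width: -0.005
grip_force: 0.7
```

drive_tool:
  increments:
    - {"delta_pos":[-3.3,0,2.2],"turn":0,"jaw":-1}
    - {"delta_pos":[-3.3,0,2.2],"turn":0,"jaw":-1}
    - {"delta_pos":[0,0,0],"turn":0,"jaw":-1}
    - {"delta_pos":[0,0,0],"turn":0,"jaw":-1}

```text
time: 22.7
tool_pos: [0.4669, 0.0191, 0.2366]
tcp_rot: [1.723, 1.988, -0.506]
wrist_force: [0.5, 0.6, -0.6]
width: -0.003
grip_force: 0.0
```

```bash
cat > k.py <<'E'
from h import *
from workcell import bot
s,R,p=rep()
for n in("top","scene"):
    c=bot.read_camera(n);h=cv2.cvtColor(c["pixels"],cv2.COLOR_RGB2HSV)
    m=(((h[...,0]<6)|(h[...,0]>174))&(h[...,1]>170)&(h[...,2]>80)).astype(np.uint8)
    k0=proj(c,world(F,[[.03,-.115,.106]]))[0]
    yy,xx=np.nonzero(m);ok=np.hypot(xx-k0[0],yy-k0[1])<32
    print(n,ok.sum(),"knob px",xx[ok].mean().round(1),yy[ok].mean().round(1))
    for a in(0.1,.8,.9,1.0):print(a,proj(c,world(F,[[.030+.07*np.sin(a-.5),-.115,.036+.07*np.cos(a-.5)]]))[0].round(1))
E
python3 k.py
```

```text
t 22.7 q [ 0.198  0.087  2.22  -0.737  0.99   0.52 ] F [ 0.5  0.6 -0.6]
tcp fx [ -60.1 -114.4  236.6] tip fx [  37.  -110.8   93.5]
tool axes in fixture (cols)
 [[-0.827 -0.006  0.561]
 [ 0.008  1.     0.021]
 [-0.561  0.022 -0.827]]
top 56 knob px 325.4 230.9
0.1 [300.1 233.7]
0.8 [321.6 231. ]
0.9 [324.5 230.6]
1.0 [327.2 230.3]
scene 25 knob px 333.3 201.0
0.1 [318.4 213. ]
0.8 [331.  202.4]
0.9 [332.6 201.8]
1.0 [334.1 201.4]
```

drive_tool:
  increments:
    - {"delta_pos":[-2.5,0,1.7],"turn":0,"jaw":-1}
    - {"delta_pos":[-2.5,0,1.7],"turn":0,"jaw":-1}
    - {"delta_pos":[0,0,0],"turn":0,"jaw":-1}
    - {"delta_pos":[0,0,0],"turn":0,"jaw":-1}

```text
time: 23.13
tool_pos: [0.4679, 0.0137, 0.2366]
tcp_rot: [1.723, 1.988, -0.503]
wrist_force: [-0.0, 3.4, -1.1]
width: -0.005
grip_force: 1.9
```

Force is rising, so the lever is at its stop. I'll withdraw and check it.

drive_tool:
  increments:
    - {"delta_pos":[4,0,-2.7],"turn":0,"jaw":-1}
    - {"delta_pos":[8,0,-5.6],"turn":0,"jaw":-1}
    - {"delta_pos":[20,0,-13.5],"turn":0,"jaw":-1}
    - {"delta_pos":[24,0,-16.3],"turn":0,"jaw":-1}
    - {"delta_pos":[24,0,-16.3],"turn":0,"jaw":-1}
    - {"delta_pos":[0,0,-30],"turn":0,"jaw":-1}
    - {"delta_pos":[0,0,0],"turn":0,"jaw":-1}
    - {"delta_pos":[0,0,0],"turn":0,"jaw":-1}

```text
time: 23.8
tool_pos: [0.4509, 0.1271, 0.2628]
tcp_rot: [1.72, 1.988, -0.501]
wrist_force: [1.0, -0.6, -0.4]
width: -0.0
grip_force: 0.0
```

```bash
python3 k.py; python3 - <<'E'
from workcell import bot
import pickle,numpy as np
# flap/hood region and bystanders unchanged against stored views
for n in("top","scene"):
    a=pickle.load(open(n+".pkl","rb"))["pixels"].astype(int);b=bot.read_camera(n)["pixels"].astype(int)
    d=np.abs(a-b).max(2)
    if n=="top":
        for nm,(x,y) in dict(hs2=(171,239),tape=(394,234),strip=(164,100)).items():print(nm,d[y-14:y+14,x-14:x+14].mean().round(1))
E
```

```text
t 23.8 q [ 0.425  0.088  2.158 -0.643  1.144  0.629] F [ 1.  -0.6 -0.4]
tcp fx [-169.4 -114.8  262.8] tip fx [ -72.3 -110.4  119.7]
tool axes in fixture (cols)
 [[-0.828 -0.009  0.561]
 [ 0.007  1.     0.026]
 [-0.561  0.025 -0.827]]
top 54 knob px 327.1 230.7
0.1 [300.1 233.7]
0.8 [321.6 231. ]
0.9 [324.5 230.6]
1.0 [327.2 230.3]
scene 46 knob px 333.5 202.2
0.1 [318.4 213. ]
0.8 [331.  202.4]
0.9 [332.6 201.8]
1.0 [334.1 201.4]
hs2 68.0
tape 17.2
strip 17.9
```

```bash
python3 -c "
from workcell import bot
print(bot.finish_job())"
```

```text
the job is handed in; nothing more can be done
None
```

I handed the job in at about 24 s: the larger heat sink is in the pocket, the flap hangs shut, and the lever reads about 1.0 rad; no verdict came back. The arm never went near the three bystanders, but the smaller heat sink was not visible in my last check.

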